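# Close a pressure vessel with its click-stop cap

## Robot

A 7-joint arm with a two-finger parallel gripper is mounted at the origin on a cart in front of the work surface, level with it; the furniture and walls round the work are solid. World frame = base frame: x ahead of the robot, y to its left, z up, the work surface at z = 0. Lengths are in m, angles in rad, forces in N, time in s.
With the tool pointing down it reaches from about 0.4 to 0.85 m from the base axis. Payload 10.4 kg.
Tool frame: the origin (TCP) lies at the centre of the arm's flange, where the gripper is bolted on; the fingertips stand 173 mm ahead of it and the grasp point (between the pads) lies 155 mm ahead of it; z points along the fingers, y is the line along which they close (so a half turn about z gives the same grasp; the last joint's range is limited). The gripper opens to 85 mm and grips with 20 to 120 N. Pads are 22 mm wide; open, the fingers measure 114 mm over their backs; the gripper's body (76 mm by 85 mm) begins 54 mm behind the grasp point. The pads swing forward as they close: fully open they stand 13 mm farther back than shut.
Start: joints at [1.155, 0.332, -0.065, 1.46, 0.022, 1.35, -0.088], TCP at [0.239, -0.577, 0.405] pointing down, gripper open.
Joint ranges: [-2.6, 2.6], [-0.5, 2.12], [-1.47, 1.34], [0.16, 2.42], [-1.27, 4.41], [0.06, 2.06], [-2.6, 2.6]. Speed limits (rad/s): [2.22, 2.22, 2.79, 2.79, 3.14, 3.14, 3.14].

## Interface

Orientations are given as a unit quaternion [x, y, z, w].
In Python, from workcell import manip, viewer, finder gives the robot as it stands.
- The arm moves only by the tool arm_command, never from a script. Its argument "plan" is a list of rows, each an object with "dp": the shift along the tool's x, y, z in mm, a list of three; "spin": the turn about the tool's z in rad. A call has 1 to 5 rows; each row shifts and turns the commanded pose from where the row before left it, along the tool's axes as they then stand; what a row does not reach is not made up. A row lasts 1/10 s, in which the tool goes at most 50 mm and 8.59 degrees, less where a joint would pass 70% of its speed; a pose out of reach is approached as far as the arm can. A call is refused whole if a number of a shift passes 50 or a number of a turn 0.15, either way. A call with a gripper value outside its range is refused whole. "grip" is the closure, from -1 (fully open) to 1 (shut), set as the call begins (left out, the last holds). The fingers move at their own pace and stop on an object; "newtons" is the grip in N (left out, the last holds). Time passes only in rows, so rows that do not move let the fingers close. It gives the time, the measured TCP pose, the force, the opening and the grip force at its end, in the units of the state.
- manip.get_obs(): the state, without advancing time (a new reading comes with each control period).
- viewer.camera(name): name is "scene" or "side" or "wrist"; returns the picture (420x560x3 uint8, blue, green, red); there is no depth.
- viewer.camera_params(name): a dict with "vertical_fov" (degrees; the focal length in pixels is half the picture's height over the tangent of half this angle, whatever the lens; pixels are square), "cx", "cy" (the principal point, pixels), "R" (3x3) and "t" (3): a world point X has camera coordinates R X + t; the wrist camera has in their place "T_tool_cam" (4x4, takes a point from camera to tool coordinates, whose origin is the TCP and whose axes are the flange's). Camera axes: x right, y down, z forward; pixel columns grow to the right and rows downward; lengths in m; the calibration is good to about 2 mm. The wrist camera is an equidistant fisheye: a pixel r from the principal point sees the ray r / f radians off the axis. A picture is of the moment at which its call begins: read the wrist's pose just before it. camera_params takes no time and is no camera call.
- manip.hand_in(): hands the job in; it is judged then, once.
Trained networks look in the newest picture that a camera, given by its name, has taken for a name from the list of things; names that differ only in an ending like _2 or _b are one class to them, and where a whole thing is asked for, a point or a joint stands for the part that bears it (a point fixed in the world has none). Each returns a list of dicts, best first, with "score" (0 to 1); they miss things now and then, are a little off and sometimes report something else, mostly with a low value. They report only what shows in the picture. A call takes as long as a camera call. They do not tell look-alikes from the thing itself.
- finder.find_in(camera, thing): "position" ([x, y, z] in m, in world coordinates, good to about 4 mm: the middle of the surface that is visible of it).
The state is a dict: "clock": time; "joint_pos": joint angles; "joint_velocities": joint speeds; "tau": joint torques, N m; "position": TCP position; "ee_rot": TCP orientation; "ft_force": force on the tool from outside, world axes, zero at the start; "torque": the same for the moment, N m; "grip_width": opening from 0.0 (shut) to 1.0 (fully open); "grasp_force": force on a finger pad.
Only numpy, scipy, OpenCV 4.12 (cv2) and the standard library are available. Lean on these libraries where they do the work, as an engineer would, in place of code of your own. Each camera call takes 0.05 s, during which the arm holds its last target. There are 200 camera calls.

## Task

Close the steel pressure vessel: put the loose click-stop cap squarely over its neck so that the cap's two lugs drop through the two notches of the neck's flange, then turn it clockwise until it comes up against its stop and the ratchet clicks once, then stop: it must not click a second time. Be gentle: do not press or jam the cap hard against the vessel, do not turn the ratchet backwards, and do not push the other things on the bench about. Leave the cap closed on the vessel.

Things in the scene. Friction and masses are not known exactly. Their poses are not given: they have to be found in the camera images.
- vessel: Fixed bare-steel pot, 84 mm across, on a square 90 mm aluminium base; origin on the bench under its centre, z up. Its flat shoulder is 90 mm up; below the neck's flange sits a tight limit ring with two stops, whose setting is hidden and differs every time: the cap's lugs, once through the notches, turn clockwise from above by 0.7 to 2.0 rad from the notch centres before they meet the stops.
- neck (a point): Centre of the vessel's shoulder, z up. An open neck, 25 mm across (21 mm at its chamfered top), rises 15.5 mm above it. Round the neck runs a flange 36 mm across, 8.5 to 12.5 mm above the shoulder, cut by two notches (10 mm wide inside, 14 mm at the rim) on this frame's +x and -x sides; a dark rib lies on the shoulder outside each notch.
- cap_center (a point): Centre (15 mm above the lower rim, z up) of the inner part of the loose cap, 0.12 kg, standing mouth down on the bench. Bore 40 mm. On this frame's +x and -x sides two inward lugs, 7 mm wide, 29 mm between tips, 3 to 7 mm above the lower rim; either fits either notch. Fully down on the vessel this point is 15 mm above neck (24 mm if the lugs lie on the flange); turned, it has 1.5 mm play up.
- cap_grip (a point): Centre, half-way up, of the cap's outer grey shell (same spot as cap_center, but turning with the shell): twelve-sided, 56 mm across flats, 58 mm over corners, 32 mm high. Flats face 0, 30, 60 ... degrees from this frame's x axis: grip from above across any two opposite flats. Two dark ribs on top lie on its +x and -x sides, over the lugs until the ratchet has slipped.
- cap_shell (a joint): Ratchet: angle (rad) of the outer shell relative to the inner part, growing as the shell turns clockwise from above. Starts at 0 and stays within 0.1 of it while both turn together. With the inner part stopped, at about 0.2 N m it slips with a click by 0.21 rad (12 degrees): one click reads 0.21, two 0.42. It stays where left; the torque drops at each click.
- bottle: Bystander: small white reagent bottle with a screw cap, 40 mm across, 82 mm tall, standing; origin under its centre.
- petri: Bystander: petri dish, 62 mm across, 14 mm high; origin under its centre.
- timer: Bystander: flat white bench timer, 62x62x18 mm; origin under its centre.
- vial: Bystander: dark vial, 16 mm across, 45 mm tall, standing; origin under its centre.
There are look-alikes about, which are no part of the job. What is shaped like the vessel but turquoise is not meant. Leave any green look-alike of the part that bears cap_center alone.

How it is judged:
On the way, in this order (a step that is already met when the one before it is completed fails the run):
1. the cap sits down on the shoulder with its lugs in the notches (z of cap_center in the frame of neck below 0.018 m and horizontal distance between cap_center and neck below 0.004 m), for 0.1 s.
2. the cap is turned against its stop and the ratchet has clicked once (angle between the x axis of cap_center and the x axis of neck, either way round above 0.6 rad and value of joint cap_shell above 0.15 rad), for 0.1 s.
At the end, for the whole second after the job is handed in: The cap is down on the vessel (within 3 mm of the shoulder, 4 mm of centre, 7 degrees of upright), its lugs turned at least 0.6 rad from the notches under the flange, and the ratchet stands exactly one click on (0.15 to 0.3 rad); the cap is let go (all of step 1 and all of step 2 and angle between cap_center's own z axis and vertical below 0.12 rad and value of joint cap_shell below 0.3 rad); the robot touches nothing.
It fails at once if the ratchet is turned through a second click (value of joint cap_shell above 0.35 rad).
It fails at once if the ratchet is turned backwards through a click (value of joint cap_shell below -0.15 rad).
It fails at once if the cap is pressed or jammed against the vessel with more than 40 N (contact force between cap and vessel above 40 N).
It fails at once if a bystander (bottle, petri dish, timer, vial) is moved by more than 20 mm (distance of any of bottle, petri, timer, vial from where it was at the start of the episode above 0.02 m).
It also fails if it takes over 72 s, if anything falls off the work surface, if the arm or the gripper's body presses on something with over 40 N, if the wrist force passes 120 N, or if a joint passes its speed limit or range.

## Working session

There is one attempt and no reset: what is moved stays moved. The work goes in short steps, Python scripts to look and compute and a tool call to move; the robot and the scene stay as the last step left them, time stands still between calls to the robot, and variables do not carry over. Pictures are saved under pics/ and viewed, at most 10 in all, crops included, and the job is handed in when it is done.

Besides the shell and the picture viewer there is one more tool, called by a JSON object that holds its "op" and its "data". arm_command: Moves the arm, as the interface text tells. Its arguments: {"type":"object","properties":{"plan":{"type":"array","items":{"type":"object","properties":{"dp":{"type":"array","items":{"type":"number"}},"spin":{"type":"number"}}}},"grip":{"type":"number"},"newtons":{"type":"number"}},"required":["plan"]}

```bash
mkdir -p pics; cat > h.py <<'E'
import numpy as np, cv2
from scipy.spatial.transform import Rotation as Ro
from workcell import manip, viewer, finder
E
python3 - <<'E'
from h import *
for c in ['scene','side']:
    im=viewer.camera(c); cv2.imwrite(f'pics/{c}0.png',im); 
    p=viewer.camera_params(c); print(c,p)
    for n in ['vessel','cap_center','cap_grip','bottle','petri','timer','vial']:
        for d in finder.find_in(c,n)[:3]:
            X=np.array(d['position']);q=np.array(p['R'])@X+p['t'];f=210/np.tan(np.radians(p['vertical_fov']/2))
            print(n,round(d['score'],2),X.round(3),(f*q[:2]/q[2]+[p['cx'],p['cy']]).round())
o=manip.get_obs();print(o)
E
```

```text
scene {'vertical_fov': 50.09055482296754, 'cx': 287.290316200845, 'cy': 207.9535272794012, 'R': array([[-0.65891316, -0.75217034, -0.00855704],
       [-0.42866467,  0.38481632, -0.81741238],
       [ 0.61812624, -0.53493568, -0.57598939]]), 't': array([0.34174862, 0.30868829, 0.60656938])}
vessel 0.96 [ 0.358 -0.212  0.055] [418. 222.]
vessel 0.58 [ 0.527 -0.114  0.057] [324. 204.]
cap_center 0.84 [0.438 0.169 0.031] [244. 302.]
cap_center 0.67 [0.532 0.138 0.026] [227. 268.]
cap_grip 0.93 [0.433 0.172 0.028] [245. 305.]
cap_grip 0.7 [0.536 0.134 0.029] [228. 264.]
bottle 0.98 [ 0.66  -0.149  0.047] [295. 178.]
petri 0.85 [ 0.678 -0.022  0.014] [249. 207.]
petri 0.61 [0.533 0.131 0.032] [230. 264.]
timer 0.71 [0.671 0.079 0.018] [213. 225.]
vial 0.59 [0.412 0.031 0.03 ] [313. 273.]
vial 0.16 [ 0.519 -0.114  0.056] [327. 206.]
side {'vertical_fov': 45.62106743917993, 'cx': 272.02354154278396, 'cy': 205.09280278179725, 'R': array([[-0.98202535, -0.18767318, -0.02012458],
       [-0.08979931,  0.55832635, -0.8247471 ],
       [ 0.16601899, -0.80811538, -0.56514355]]), 't': array([0.521
[... 731 characters left out ...]
.8, 'joint_pos': array([ 1.15540289,  0.33218142, -0.06470255,  1.46010995,  0.02158839,
        1.34989028, -0.088511  ]), 'joint_velocities': array([0.00149018, 0.00019854, 0.00047177, 0.00029327, 0.00020516,
       0.00035367, 0.00061893]), 'tau': array([-3.28247033e-04, -6.25181007e+01,  4.86877235e-02, -3.91818023e+01,
        1.63933559e-02,  1.72923148e-03,  3.50095172e-05]), 'position': array([ 0.23924907, -0.57739694,  0.40474437]), 'ee_rot': array([9.80776823e-01, 1.95132827e-01, 2.57240830e-05, 4.77541369e-05]), 'ft_force': array([-0.64456361, -0.52932336, -0.31296873]), 'torque': array([-0.02257816,  0.04777475,  0.01354257]), 'grasp_force': 0.0, 'grip_width': 1.0014799313414797}
```

```bash
python3 - <<'E'
import cv2,numpy as np
a=cv2.imread('pics/scene0.png');b=cv2.imread('pics/side0.png')
A=cv2.resize(a[150:350,180:450],None,fx=2.2,fy=2.2,interpolation=2);
cv2.imwrite('pics/sc.png',A)
A=cv2.resize(b[120:320,160:400],None,fx=2.8,fy=2.8,interpolation=2);
cv2.imwrite('pics/sd.png',A)
E
```

```text
(no output)
```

View pics/sc.png

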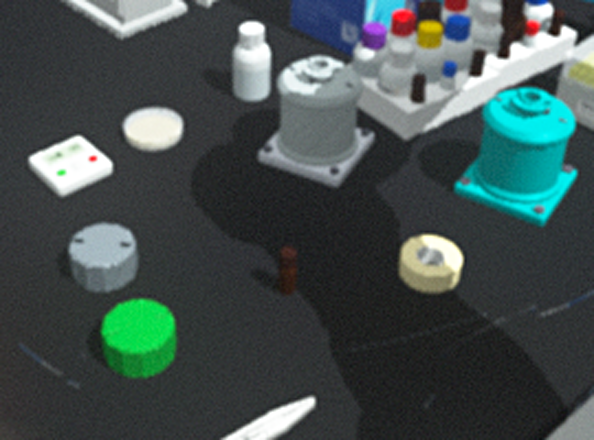

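View pics/sd.png

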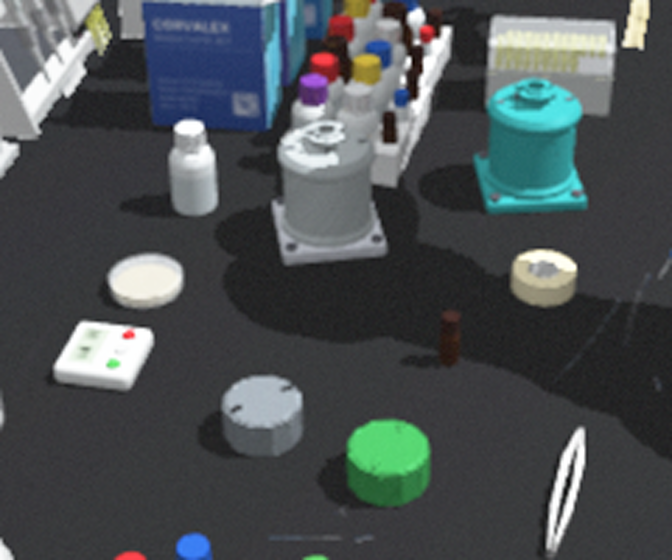

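The look-alikes are the green cap at scene pixel (243,303), the turquoise vessel at (418,222), the tape roll at (376,269) and the petri dish at (249,207). I choose the grey cap with two ribs at (227,264), about (0.54, 0.14), and the steel vessel at (324,204), about (0.535, -0.107). I'll look down on the vessel on the way.

```bash
cat >> h.py <<'E'
def st():
    o=manip.get_obs();R=Ro.from_quat(o['ee_rot']).as_matrix();return o,R,np.array(o['position'])
def go(target,head=None):
    o,R,p=st();h=np.arctan2(R[1,0],R[0,0])
    print('tool dp mm',(R.T@(np.array(target)-p)*1000).round(1),'heading',h.round(4),'spin',None if head is None else round((h-head+np.pi)%(2*np.pi)-np.pi,4),'j7',o['joint_pos'][6].round(3))
E
python3 - <<'E'
from h import *
print(viewer.camera_params('wrist'))
go([.53,-.107,.405])
E
```

```text
{'vertical_fov': 65.70646984690485, 'cx': 276.00426602211536, 'cy': 208.30569605197448, 'T_tool_cam': array([[-1.53672002e-05, -9.45020716e-01, -3.27010469e-01,
         8.57866543e-02],
       [ 9.99999866e-01, -1.83923813e-04,  4.84524596e-04,
        -3.66861661e-04],
       [-5.18030793e-04, -3.27010417e-01,  9.45020592e-01,
         3.09055584e-02],
       [ 0.00000000e+00,  0.00000000e+00,  0.00000000e+00,
         1.00000000e+00]])}
tool dp mm [ 4.487e+02 -3.233e+02 -3.000e-01] heading 0.3928 spin None j7 -0.089
```

{"op": "arm_command", "data": {"plan": [{"dp": [37.4,-26.9,0]},{"dp": [37.4,-26.9,0]},{"dp": [37.4,-26.9,0]},{"dp": [37.4,-26.9,0]},{"dp": [37.4,-26.9,0]}]}}

```text
invalid input at $.plan[0]: expected keys dp, spin
```

{"op": "arm_command", "data": {"plan": [{"dp": [37.4,-26.9,0]},{"dp": [37.4,-26.9,0]},{"dp": [37.4,-26.9,0]},{"dp": [37.4,-26.9,0]},{"dp": [37.4,-26.9,0]}]}}

```text
invalid input at $.plan[0]: expected keys dp, spin
```

{"op": "arm_command", "data": {"plan": [{"dp": [37.4,-26.9,0]},{"dp": [37.4,-26.9,0]},{"dp": [0,0,0]},{"dp": [0,0,0]}]}}

```text
invalid input at $.plan[0]: expected keys dp, spin
```

```bash
cat >> h.py <<'E'
P=viewer.camera_params('wrist');T=np.array(P['T_tool_cam']);F=210/np.tan(np.radians(P['vertical_fov']/2))
def wpix2world(px,z,R,p):
    d=np.array(px,float)-[P['cx'],P['cy']];r=np.hypot(*d);th=r/F
    c=np.r_[np.sin(th)*d/max(r,1e-9),np.cos(th)]
    w=R@(T[:3,:3]@c);o=R@T[:3,3]+p
    return o+w*(z-o[2])/w[2]
def world2wpix(X,R,p):
    c=T[:3,:3].T@(R.T@(np.array(X)-p)-T[:3,3]);r=np.hypot(c[0],c[1]);th=np.arctan2(r,c[2])
    return c[:2]/r*th*F+[P['cx'],P['cy']]
def rectify(im,R,p,x,y,z,half=.05,n=560):
    # top view of plane z: columns along +x... rows along -y
    g=np.linspace(-half,half,n);mp=np.zeros((n,n,2),np.float32)
    X=np.stack(np.meshgrid(x+g,y-g),-1)
    W=np.concatenate([X,np.full((n,n,1),z)],-1).reshape(-1,3)
    c=((W-p)@R-T[:3,3])@T[:3,:3];r=np.hypot(c[:,0],c[:,1])+1e-9;th=np.arctan2(r,c[:,2])
    m=(c[:,:2]/r[:,None]*th[:,None]*F+[P['cx'],P['cy']]).reshape(n,n,2).astype(np.float32)
    return cv2.remap(im,m[...,0],m[...,1],cv2.INTER_LINEAR)
E
python3 - <<'E'
from h import *
o,R,p=st();im=viewer.camera('wrist');print(o['clock'],p,o['joint_pos'].round(3))
np.savez('w1.npz',R=R,p=p,im=im)
for d in finder.find_in('wrist','vessel')[:2]: print(d)
cv2.imwrite('pics/w1r.png',rectify(im,R,p,.535,-.107,.102))
E
```

```text
0.8 [ 0.23924907 -0.57739694  0.40474437] [ 1.155  0.332 -0.065  1.46   0.022  1.35  -0.089]
{'position': [0.3428, -0.2609, 0.0156], 'score': 0.56}
```

View pics/w1r.png

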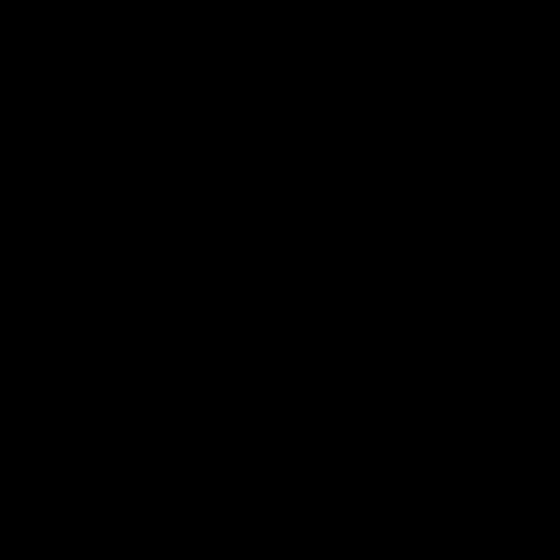

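The moves were refused because every row needs both dp and spin, so the picture is black (the vessel is out of view). I'll resend them with spin.

{"op": "arm_command", "data": {"plan": [{"dp": [37.4,-26.9,0],"spin": 0},{"dp": [37.4,-26.9,0],"spin": 0},{"dp": [37.4,-26.9,0],"spin": 0},{"dp": [37.4,-26.9,0],"spin": 0},{"dp": [37.4,-26.9,0],"spin": 0}]}}

```text
clock: 1.4
position: [0.3612, -0.3798, 0.405]
ee_rot: [0.981, 0.195, 0.0, 0.0]
ft_force: [0.8, -0.4, 0.7]
grip_width: 1.002
grasp_force: 0.0
```

{"op": "arm_command", "data": {"plan": [{"dp": [37.4,-26.9,0],"spin": 0},{"dp": [37.4,-26.9,0],"spin": 0},{"dp": [37.4,-26.9,0],"spin": 0},{"dp": [37.4,-26.9,0],"spin": 0},{"dp": [37.4,-26.9,0],"spin": 0}]}}

```text
clock: 1.9
position: [0.4824, -0.184, 0.4051]
ee_rot: [0.981, 0.195, 0.0, 0.0]
ft_force: [0.3, -0.9, -0.7]
grip_width: 1.001
grasp_force: 0.0
```

{"op": "arm_command", "data": {"plan": [{"dp": [37.4,-26.9,0],"spin": 0},{"dp": [37.4,-26.9,0],"spin": 0},{"dp": [0,0,0],"spin": 0},{"dp": [0,0,0],"spin": 0},{"dp": [0,0,0],"spin": 0}]}}

```text
clock: 2.4
position: [0.53, -0.1085, 0.4046]
ee_rot: [0.981, 0.194, -0.0, 0.0]
ft_force: [0.5, -0.6, -0.2]
grip_width: 0.999
grasp_force: 0.0
```

```bash
python3 - <<'E'
from h import *
o,R,p=st();im=viewer.camera('wrist');print(o['clock'],p,o['joint_pos'].round(3))
np.savez('w1.npz',R=R,p=p,im=im)
for d in finder.find_in('wrist','vessel')[:2]: print(d)
cv2.imwrite('pics/w1r.png',rectify(im,R,p,.535,-.107,.102))
E
```

```text
2.4 [ 0.52995187 -0.10854521  0.40463321] [ 0.546  0.182 -0.48   1.664  0.087  1.317 -1.129]
{'position': [0.3984, -0.222, 0.0685], 'score': 0.91}
{'position': [0.5539, -0.127, 0.0912], 'score': 0.57}
```

View pics/w1r.png

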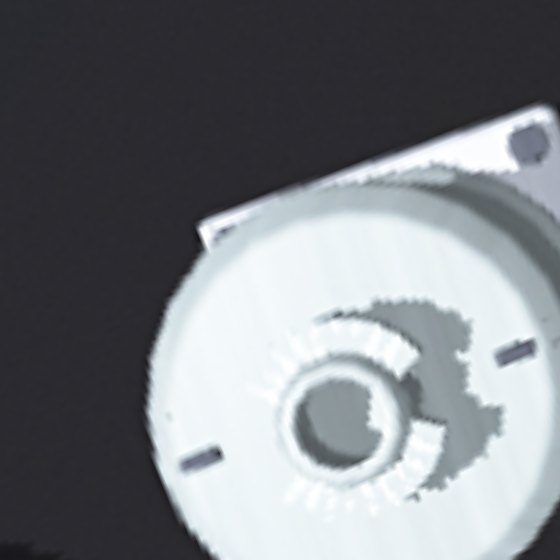

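The vessel shows its two dark ribs at rectified pixels (201,457) and (516,352), with the neck mouth at about (345,418). It sits about 16 mm right of and 26 mm below the patch centre, and the notch axis is at about 18°.

```bash
python3 - <<'E'
from h import *
d=np.load('w1.npz');R,p,im=d['R'],d['p'],d['im']
def rw(u,v,z): 
    X=[.535-.05+u*.1/559,-.107+.05-v*.1/559,.102]; px=world2wpix(X,R,p); return wpix2world(px,z,R,p)
# refine rib centroids by dark threshold in z=.0905 rectification
c=(rw(201,457,.0905)+rw(516,352,.0905))/2
print(c)
z=rectify(im,R,p,c[0],c[1],.0905,.05,1000)
g=cv2.cvtColor(z,cv2.COLOR_BGR2GRAY)
pts=[]
for q in [(201,457),(516,352)]:
    w=rw(*q,.0905);u=int((w[0]-c[0]+.05)/.1*999);v=int((c[1]-w[1]+.05)/.1*999)
    s=55;patch=g[v-s:v+s,u-s:u+s];m=(patch<130).astype(np.uint8)
    n,l,stt,cen=cv2.connectedComponentsWithStats(m);
    k=l[s,s];print(stt[k],patch.min())
    uu,vv=cen[k]+[u-s,v-s];pts.append(np.array([c[0]-.05+uu*.1/999,c[1]+.05-vv*.1/999]))
print(pts,'mid',(pts[0]+pts[1])/2,'dist',np.linalg.norm(pts[1]-pts[0]),'ang',np.degrees(np.arctan2(*(pts[1]-pts[0])[::-1])))
print('neck mouth top',rw(345,418,.1055))
go([.515,.14,.335])
E
```

```text
[ 0.54659386 -0.13164098  0.0905    ]
[  23   39   70   36 1190] 43
[  23   34   67   45 1519] 86
[array([ 0.5178319 , -0.14161338]), array([ 0.57607887, -0.12182191])] mid [ 0.54695539 -0.13171765] dist 0.0615175758417698 ang 18.76701788013892
neck mouth top [ 0.54752106 -0.13105148  0.1055    ]
tool dp mm [  81.  -235.8   69.6] heading 0.3904 spin None j7 -1.129
```

{"op": "arm_command", "data": {"plan": [{"dp": [15,-39.5,0],"spin": 0},{"dp": [15,-39.5,0],"spin": 0},{"dp": [15,-39.5,10],"spin": 0},{"dp": [15,-39.5,20],"spin": 0},{"dp": [15,-39.5,20],"spin": 0}]}}

```text
clock: 3.0
position: [0.5238, 0.1041, 0.3547]
ee_rot: [0.981, 0.194, 0.001, 0.0]
ft_force: [0.9, -0.2, 0.5]
grip_width: 1.0
grasp_force: 0.0
```

{"op": "arm_command", "data": {"plan": [{"dp": [14,-30,8],"spin": 0},{"dp": [0,0,0],"spin": 0},{"dp": [0,0,0],"spin": 0}]}}

```text
clock: 3.3
position: [0.5255, 0.1364, 0.3466]
ee_rot: [0.981, 0.195, -0.0, 0.0]
ft_force: [0.9, 0.4, 0.5]
grip_width: 0.999
grasp_force: 0.0
```

```bash
python3 - <<'E'
from h import *
o,R,p=st();im=viewer.camera('wrist');print(o['clock'],p,o['joint_pos'].round(3))
np.savez('w2.npz',R=R,p=p,im=im)
for d in finder.find_in('wrist','cap_grip')[:2]: print(d)
cv2.imwrite('pics/w2r.png',rectify(im,R,p,.535,.13,.032))
E
```

```text
3.3 [0.52550454 0.13640513 0.34659072] [ 0.227  0.256 -0.647  1.729  0.164  1.212 -1.641]
{'position': [0.4568, 0.1612, 0.0332], 'score': 0.63}
{'position': [0.5436, 0.1323, 0.0293], 'score': 0.59}
```

View pics/w2r.png

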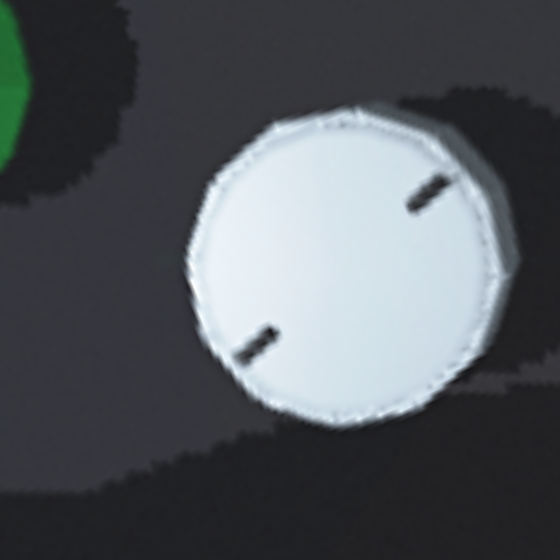

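The grey cap has its ribs at rectified pixels (256,345) and (429,193). Its centre is about (342,269), the rib axis is at about 41°, and the green cap stays clear at the left edge.

```bash
python3 - <<'E'
from h import *
d=np.load('w2.npz');R,p,im=d['R'],d['p'],d['im']
z=rectify(im,R,p,.535,.13,.032,.05,1000);g=cv2.cvtColor(z,cv2.COLOR_BGR2GRAY);pts=[]
for q in [(256,345),(429,193)]:
    u,v=[int(a*999/559) for a in q];s=45;m=(g[v-s:v+s,u-s:u+s]<130).astype(np.uint8)
    n,l,stt,cen=cv2.connectedComponentsWithStats(m);k=l[s,s];print(stt[k])
    uu,vv=cen[k]+[u-s,v-s];pts.append(np.array([.535-.05+uu*.1/999,.13+.05-vv*.1/999]))
mid=(pts[0]+pts[1])/2;a=np.arctan2(*(pts[1]-pts[0])[::-1])
print(pts,mid,np.linalg.norm(pts[1]-pts[0]),np.degrees(a))
o,R,p=st();h=np.radians(161.3)
go([*mid,.26],a+np.radians(120))
E
```

```text
[   9   12   76   69 2023]
[   6   12   81   68 2341]
[array([0.53097568, 0.11820395]), array([0.56160219, 0.14555928])] [0.54628894 0.13188161] 0.041064547111801936 41.770954998833155
tool dp mm [17.6 10.6 87. ] heading 0.3902 spin -2.4332 j7 -1.641
```

{"op": "arm_command", "data": {"plan": [{"dp": [17.6,10.6,17],"spin": -0.145},{"dp": [0,0,10],"spin": -0.145},{"dp": [0,0,10],"spin": -0.145},{"dp": [0,0,10],"spin": -0.145},{"dp": [0,0,10],"spin": -0.145}]}}

```text
clock: 3.9
position: [0.5463, 0.1318, 0.2897]
ee_rot: [0.847, 0.531, 0.0, 0.001]
ft_force: [0.5, 0.2, -0.5]
grip_width: 1.004
grasp_force: 0.0
```

{"op": "arm_command", "data": {"plan": [{"dp": [0,0,10],"spin": -0.145},{"dp": [0,0,10],"spin": -0.145},{"dp": [0,0,10],"spin": -0.145},{"dp": [0,0,0],"spin": -0.145},{"dp": [0,0,0],"spin": -0.145}]}}

```text
clock: 4.4
position: [0.5462, 0.1317, 0.2596]
ee_rot: [0.604, 0.797, -0.0, 0.0]
ft_force: [-0.8, -1.0, -0.1]
grip_width: 0.998
grasp_force: 0.0
```

{"op": "arm_command", "data": {"plan": [{"dp": [0,0,0],"spin": -0.145},{"dp": [0,0,0],"spin": -0.145},{"dp": [0,0,0],"spin": -0.145},{"dp": [0,0,0],"spin": -0.145},{"dp": [0,0,0],"spin": -0.145}]}}

```text
clock: 4.9
position: [0.5463, 0.1317, 0.2599]
ee_rot: [0.282, 0.96, -0.001, 0.0]
ft_force: [-0.5, -0.2, -0.9]
grip_width: 1.001
grasp_force: 0.0
```

{"op": "arm_command", "data": {"plan": [{"dp": [0,0,0],"spin": -0.145},{"dp": [0,0,0],"spin": -0.113},{"dp": [0,0,0],"spin": 0},{"dp": [0,0,0],"spin": 0}]}}

```text
clock: 5.3
position: [0.5461, 0.1325, 0.2597]
ee_rot: [0.16, 0.987, -0.0, 0.0]
ft_force: [0.1, 0.3, -0.4]
grip_width: 0.997
grasp_force: 0.0
```

```bash
python3 - <<'E'
from h import *
o,R,p=st();im=viewer.camera('wrist');print(o['clock'],p,o['joint_pos'].round(3))
# recheck cap ribs from the opposite side
z=rectify(im,R,p,.5463,.1319,.032,.05,1000);g=cv2.cvtColor(z,cv2.COLOR_BGR2GRAY);pts=[]
for w in [(0.53097568, 0.11820395),(0.56160219, 0.14555928)]:
    u=int((w[0]-.5463+.05)*9990);v=int((.1319+.05-w[1])*9990);s=70
    m=(g[v-s:v+s,u-s:u+s]<120).astype(np.uint8)
    n,l,stt,cen=cv2.connectedComponentsWithStats(m);k=l[s,s]
    print(k,stt[1:])
    if k==0:k=1+np.argmin(np.hypot(*(cen[1:]-s).T))
    uu,vv=cen[k]+[u-s,v-s];pts.append(np.array([.5463-.05+uu*.1/999,.1319+.05-vv*.1/999]))
mid=(pts[0]+pts[1])/2;a=np.arctan2(*(pts[1]-pts[0])[::-1])
print(pts,mid,np.linalg.norm(pts[1]-pts[0]),np.degrees(a))
go([0.5463,0.1319,.185],np.radians(161.77))
E
```

```text
5.3 [0.54612032 0.1324845  0.25974055] [ 0.503  0.539 -1.032  1.754  0.506  1.143  0.565]
1 [[  30   36   77   71 2501]
 [   0  126   15   14  113]]
2 [[  93    0   47   53 1306]
 [  30   35   79   70 2494]]
[array([0.53069441, 0.11811851]), array([0.5614978 , 0.14550366])] [0.5460961  0.13181108] 0.041216443768212 41.638076576371475
tool dp mm [-0.5 -0.8 74.8] heading 2.821 spin -0.0024 j7 0.565
```

{"op": "arm_command", "data": {"plan": [{"dp": [0,-0.6,35],"spin": 0},{"dp": [0,0,25],"spin": 0},{"dp": [0,0,14.5],"spin": 0},{"dp": [0,0,0],"spin": 0},{"dp": [0,0,0],"spin": 0}]}}

```text
clock: 5.85
position: [0.5459, 0.1334, 0.186]
ee_rot: [0.158, 0.988, 0.0, 0.0]
ft_force: [0.4, -0.1, -0.0]
grip_width: 1.0
grasp_force: 0.0
```

{"op": "arm_command", "data": {"plan": [{"dp": [0,0,0],"spin": 0},{"dp": [0,0,0],"spin": 0},{"dp": [0,0,0],"spin": 0},{"dp": [0,0,0],"spin": 0},{"dp": [0,0,0],"spin": 0}], "grip": 1, "newtons": 60}}

```text
clock: 6.35
position: [0.546, 0.1333, 0.1866]
ee_rot: [0.157, 0.988, -0.0, 0.001]
ft_force: [-3.1, -2.1, 9.9]
grip_width: 0.634
grasp_force: 61.5
```

{"op": "arm_command", "data": {"plan": [{"dp": [0,0,0],"spin": 0},{"dp": [0,0,0],"spin": 0},{"dp": [0,0,0],"spin": 0}]}}

```text
clock: 6.65
position: [0.546, 0.1333, 0.1867]
ee_rot: [0.157, 0.988, -0.0, 0.001]
ft_force: [-2.5, -1.8, 9.0]
grip_width: 0.633
grasp_force: 61.5
```

```bash
python3 - <<'E'
from h import *
o,R,p=st();print(p,o['ft_force'],o['torque'],o['grip_width'],o['grasp_force'],o['joint_pos'].round(3))
go([.547,-.1315,.32],np.radians(138.77))
E
```

```text
[0.54603583 0.13329981 0.18666232] [-2.51227411 -1.75656589  9.02789751] [-0.39501806  0.62777616  0.00866421] 0.633157259032522 61.49919491261244 [ 0.444  0.631 -0.958  1.802  0.601  1.028  0.505]
tool dp mm [ -83.5 -251.4 -133.2] heading 2.8254 spin 0.4034 j7 0.505
```

{"op": "arm_command", "data": {"plan": [{"dp": [0,0,-15],"spin": 0},{"dp": [0,0,-35],"spin": 0},{"dp": [0,0,-40],"spin": 0},{"dp": [-12,-36,-24],"spin": 0},{"dp": [-14,-42,-20],"spin": 0}]}}

```text
clock: 7.15
position: [0.5458, 0.0524, 0.3222]
ee_rot: [0.155, 0.988, 0.001, 0.001]
ft_force: [1.4, -0.8, -1.7]
grip_width: 0.633
grasp_force: 64.7
```

{"op": "arm_command", "data": {"plan": [{"dp": [-14,-42,0],"spin": 0},{"dp": [-14,-42,0],"spin": 0},{"dp": [-14,-42,0],"spin": 0},{"dp": [-12,-36,0],"spin": 0},{"dp": [-3.5,-11.4,0],"spin": 0.1}]}}

```text
clock: 7.65
position: [0.5464, -0.1369, 0.3198]
ee_rot: [0.21, 0.978, -0.001, 0.0]
ft_force: [0.4, -0.7, -1.0]
grip_width: 0.633
grasp_force: 64.7
```

{"op": "arm_command", "data": {"plan": [{"dp": [0,0,0],"spin": 0.1},{"dp": [0,0,0],"spin": 0.1},{"dp": [0,0,0],"spin": 0.1},{"dp": [0,0,0],"spin": 0},{"dp": [0,0,0],"spin": 0}]}}

```text
clock: 8.15
position: [0.5469, -0.1315, 0.3199]
ee_rot: [0.349, 0.937, -0.0, 0.0]
ft_force: [-0.0, 0.2, -0.9]
grip_width: 0.633
grasp_force: 64.7
```

```bash
python3 - <<'E'
from h import *
o,R,p=st();im=viewer.camera('wrist');print(o['clock'],p,o['joint_pos'].round(3),o['ft_force'],o['torque'])
np.savez('w3.npz',R=R,p=p,im=im)
cv2.imwrite('pics/w3.png',im)
go([.547,-.1315,.28],np.radians(138.77))
E
```

```text
8.15 [ 0.54686159 -0.13145781  0.31989637] [ 0.944  0.424 -0.971  1.698  0.371  1.217  0.742] [-0.03094983  0.15451457 -0.91381571] [ 0.02504884 -0.02084066  0.01350868]
tool dp mm [-0.1  0.1 39.7] heading 2.4287 spin 0.0067 j7 0.742
```

View pics/w3.png

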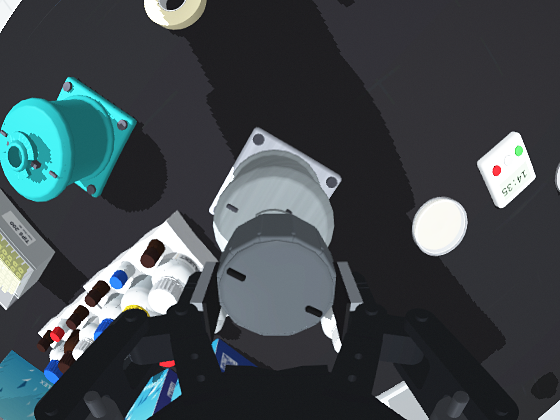

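The held cap shows its ribs at (237,274) and (314,310), both flats are in the pads, and the vessel's shoulder is just ahead. I'll check the cap's pose in hand from the ribs.

```bash
python3 - <<'E'
from h import *
d=np.load('w3.npz');R,p,im=d['R'],d['p'],d['im']
zt=p[2]-.1547;c=p[:2]
z=rectify(im,R,p,*c,zt,.05,1000);g=cv2.cvtColor(z,cv2.COLOR_BGR2GRAY);pts=[]
for q in [(237,274),(314,310)]:
    w=wpix2world(q,zt,R,p);u=int((w[0]-c[0]+.05)*9990);v=int((c[1]+.05-w[1])*9990);s=60
    m=(g[v-s:v+s,u-s:u+s]<60).astype(np.uint8);n,l,stt,cen=cv2.connectedComponentsWithStats(m);k=l[s,s];print(g[v,u],k,stt[k])
    uu,vv=cen[k]+[u-s,v-s];pts.append(np.array([c[0]-.05+uu*.1/999,c[1]+.05-vv*.1/999]))
mid=(pts[0]+pts[1])/2;a=np.arctan2(*(pts[1]-pts[0])[::-1])
print(mid,mid-c,(R.T@np.r_[mid-c,0]*1e3),np.linalg.norm(pts[1]-pts[0]),np.degrees(a))
E
```

```text
23 1 [  14   38   89   56 2907]
22 1 [  17   40   95   54 3075]
[ 0.54759165 -0.13044094] [0.00073006 0.00101688] [ 1.12358718e-01  1.24675405e+00 -1.00390437e-04] 0.041023359041218045 19.187559824977317
```

{"op": "arm_command", "data": {"plan": [{"dp": [0,-0.7,15],"spin": 0.007},{"dp": [0,0,9],"spin": 0},{"dp": [0,0,0],"spin": 0},{"dp": [0,0,0],"spin": 0}]}}

```text
clock: 8.6
position: [0.5463, -0.1321, 0.2947]
ee_rot: [0.353, 0.936, 0.0, -0.001]
ft_force: [-0.5, -0.5, -1.4]
grip_width: 0.638
grasp_force: 64.7
```

{"op": "arm_command", "data": {"plan": [{"dp": [0,0,1.5],"spin": 0},{"dp": [0,0,1.5],"spin": 0},{"dp": [0,0,1.5],"spin": 0},{"dp": [0,0,0],"spin": 0}]}}

```text
clock: 9.0
position: [0.5464, -0.1322, 0.2906]
ee_rot: [0.354, 0.935, -0.0, -0.0]
ft_force: [0.2, 0.7, -1.8]
grip_width: 0.634
grasp_force: 64.7
```

{"op": "arm_command", "data": {"plan": [{"dp": [0,0,1],"spin": 0},{"dp": [0,0,1],"spin": 0},{"dp": [0,0,0],"spin": 0}]}}

```text
clock: 9.3
position: [0.5464, -0.1322, 0.2886]
ee_rot: [0.354, 0.935, -0.0, -0.0]
ft_force: [0.6, 0.5, -1.0]
grip_width: 0.633
grasp_force: 64.7
```

{"op": "arm_command", "data": {"plan": [{"dp": [0,0,1],"spin": 0},{"dp": [0,0,1],"spin": 0},{"dp": [0,0,0],"spin": 0}]}}

```text
clock: 9.6
position: [0.5464, -0.1322, 0.2866]
ee_rot: [0.354, 0.935, -0.0, -0.0]
ft_force: [-0.5, -0.1, -1.6]
grip_width: 0.637
grasp_force: 64.7
```

{"op": "arm_command", "data": {"plan": [{"dp": [0,0,1],"spin": 0},{"dp": [0,0,0.5],"spin": 0},{"dp": [0,0,0],"spin": 0}]}}

```text
clock: 9.9
position: [0.5464, -0.1322, 0.2851]
ee_rot: [0.354, 0.935, -0.0, -0.0]
ft_force: [0.7, -0.5, -1.2]
grip_width: 0.637
grasp_force: 64.7
```

{"op": "arm_command", "data": {"plan": [{"dp": [0,0,1],"spin": 0},{"dp": [0,0,0.5],"spin": 0},{"dp": [0,0,0],"spin": 0}]}}

```text
clock: 10.2
position: [0.5464, -0.1322, 0.2836]
ee_rot: [0.354, 0.935, -0.0, -0.0]
ft_force: [0.2, 1.1, -1.5]
grip_width: 0.636
grasp_force: 64.7
```

{"op": "arm_command", "data": {"plan": [{"dp": [0,0,1],"spin": 0},{"dp": [0,0,0],"spin": 0}]}}

```text
clock: 10.4
position: [0.5464, -0.1322, 0.2826]
ee_rot: [0.354, 0.935, -0.0, -0.0]
ft_force: [0.8, 0.2, -1.6]
grip_width: 0.638
grasp_force: 64.7
```

{"op": "arm_command", "data": {"plan": [{"dp": [0,0,1],"spin": 0},{"dp": [0,0,1],"spin": 0},{"dp": [0,0,0],"spin": 0}]}}

```text
clock: 10.7
position: [0.5464, -0.1323, 0.2805]
ee_rot: [0.354, 0.935, -0.0, -0.0]
ft_force: [0.3, 0.2, -0.2]
grip_width: 0.638
grasp_force: 64.7
```

{"op": "arm_command", "data": {"plan": [{"dp": [0,0,1],"spin": 0},{"dp": [0,0,0.5],"spin": 0},{"dp": [0,0,0],"spin": 0}]}}

```text
clock: 11.0
position: [0.5464, -0.1322, 0.2791]
ee_rot: [0.354, 0.935, -0.0, -0.0]
ft_force: [0.1, 0.1, -1.3]
grip_width: 0.635
grasp_force: 64.7
```

{"op": "arm_command", "data": {"plan": [{"dp": [0,0,1],"spin": 0},{"dp": [0,0,0],"spin": 0}]}}

```text
clock: 11.2
position: [0.5464, -0.1322, 0.2781]
ee_rot: [0.354, 0.935, -0.0, -0.0]
ft_force: [-0.3, -0.2, -1.4]
grip_width: 0.635
grasp_force: 64.7
```

{"op": "arm_command", "data": {"plan": [{"dp": [0,0,0.5],"spin": 0},{"dp": [0,0,0.5],"spin": 0},{"dp": [0,0,0],"spin": 0}]}}

```text
clock: 11.5
position: [0.5464, -0.1322, 0.2771]
ee_rot: [0.354, 0.935, -0.0, -0.0]
ft_force: [0.8, 0.4, -1.6]
grip_width: 0.63
grasp_force: 64.7
```

{"op": "arm_command", "data": {"plan": [{"dp": [0,0,0.5],"spin": 0},{"dp": [0,0,0],"spin": 0}]}}

```text
clock: 11.7
position: [0.5464, -0.1322, 0.2768]
ee_rot: [0.354, 0.935, -0.0, 0.0]
ft_force: [-0.9, 0.0, -0.6]
grip_width: 0.633
grasp_force: 64.9
```

{"op": "arm_command", "data": {"plan": [{"dp": [0,0,-0.5],"spin": 0},{"dp": [0,0,0],"spin": 0.05},{"dp": [0,0,0],"spin": 0.05},{"dp": [0,0,0],"spin": 0.05},{"dp": [0,0,0],"spin": 0.05}]}}

```text
clock: 12.2
position: [0.5464, -0.1322, 0.2772]
ee_rot: [0.446, 0.895, -0.0, 0.0]
ft_force: [-0.1, -0.1, -1.7]
grip_width: 0.631
grasp_force: 64.7
```

```bash
cat > s.py <<'E'
from h import *
o,R,p=st();print(round(o['clock'],2),p.round(4),'f',o['ft_force'].round(1),'m',o['torque'].round(3),'head',np.degrees(np.arctan2(R[1,0],R[0,0])).round(2),'j7',o['joint_pos'][6].round(2),'w',round(o['grip_width'],3))
E
python3 s.py
```

```text
12.2 [ 0.5464 -0.1322  0.2772] f [-0.1 -0.1 -1.7] m [-0.055  0.034 -0.045] head 127.01 j7 0.52 w 0.631
```

{"op": "arm_command", "data": {"plan": [{"dp": [0,0,0],"spin": 0.09},{"dp": [0,0,0],"spin": 0.09},{"dp": [0,0,0],"spin": 0.09},{"dp": [0,0,0],"spin": 0.09},{"dp": [0,0,0],"spin": 0.06}]}}

```text
clock: 12.7
position: [0.5464, -0.1322, 0.2772]
ee_rot: [0.623, 0.782, -0.0, 0.0]
ft_force: [0.4, -0.8, -1.9]
grip_width: 0.637
grasp_force: 64.7
```

```bash
python3 s.py
```

```text
12.7 [ 0.5464 -0.1322  0.2772] f [ 0.4 -0.8 -1.9] m [-0.036 -0.025 -0.048] head 102.87 j7 0.13 w 0.637
```

{"op": "arm_command", "data": {"plan": [{"dp": [0,0,0],"spin": 0.03},{"dp": [0,0,0],"spin": 0.03},{"dp": [0,0,0],"spin": 0.02}]}}

```text
clock: 13.0
position: [0.5464, -0.1322, 0.2772]
ee_rot: [0.653, 0.757, 0.0, 0.0]
ft_force: [-0.1, -0.1, -1.2]
grip_width: 0.633
grasp_force: 64.7
```

```bash
python3 s.py
```

```text
13.0 [ 0.5464 -0.1322  0.2772] f [-0.1 -0.1 -1.2] m [-0.023 -0.029  0.003] head 98.42 j7 0.06 w 0.633
```

{"op": "arm_command", "data": {"plan": [{"dp": [0,0,0],"spin": 0.03},{"dp": [0,0,0],"spin": 0.03},{"dp": [0,0,0],"spin": 0.02}]}}

```text
clock: 13.3
position: [0.5464, -0.1322, 0.2772]
ee_rot: [0.683, 0.73, -0.0, 0.0]
ft_force: [-0.3, -0.1, -1.6]
grip_width: 0.632
grasp_force: 64.7
```

```bash
python3 s.py
```

```text
13.3 [ 0.5464 -0.1322  0.2772] f [-0.3 -0.1 -1.6] m [ 0.031 -0.023  0.07 ] head 93.78 j7 -0.02 w 0.632
```

{"op": "arm_command", "data": {"plan": [{"dp": [0,0,0],"spin": 0.02},{"dp": [0,0,0],"spin": 0.02}]}}

```text
clock: 13.5
position: [0.5464, -0.1322, 0.2772]
ee_rot: [0.698, 0.716, 0.0, 0.0]
ft_force: [0.4, -0.3, -1.4]
grip_width: 0.636
grasp_force: 64.7
```

```bash
python3 s.py
```

```text
13.5 [ 0.5464 -0.1322  0.2772] f [ 0.4 -0.3 -1.4] m [ 0.03  -0.022 -0.079] head 91.52 j7 -0.06 w 0.636
```

{"op": "arm_command", "data": {"plan": [{"dp": [0,0,0],"spin": 0.02},{"dp": [0,0,0],"spin": 0.02}]}}

```text
clock: 13.7
position: [0.5464, -0.1322, 0.2772]
ee_rot: [0.712, 0.702, 0.0, 0.0]
ft_force: [0.0, 0.2, -0.9]
grip_width: 0.637
grasp_force: 64.7
```

```bash
python3 s.py
```

```text
13.7 [ 0.5464 -0.1322  0.2772] f [ 0.   0.2 -0.9] m [ 0.038  0.005 -0.006] head 89.23 j7 -0.09 w 0.637
```

```bash
cat > s.py <<'E'
from h import *
o,R,p=st();print(round(o['clock'],2),'z',p[2].round(4),'f',o['ft_force'].round(1),'mz',o['torque'][2].round(3),'tau7',np.round(o['tau'][6],3),'head',np.degrees(np.arctan2(R[1,0],R[0,0])).round(2))
E
python3 s.py
```

```text
13.7 z 0.2772 f [ 0.   0.2 -0.9] mz -0.006 tau7 0.392 head 89.23
```

{"op": "arm_command", "data": {"plan": [{"dp": [0,0,0],"spin": 0.03},{"dp": [0,0,0],"spin": 0.03}]}}

```text
clock: 13.9
position: [0.5464, -0.1322, 0.2772]
ee_rot: [0.733, 0.68, 0.0, 0.0]
ft_force: [-0.0, -0.0, -1.4]
grip_width: 0.635
grasp_force: 64.7
```

```bash
python3 s.py
```

```text
13.9 z 0.2772 f [-0.  -0.  -1.4] mz -0.018 tau7 0.621 head 85.73
```

{"op": "arm_command", "data": {"plan": [{"dp": [0,0,0],"spin": 0.03},{"dp": [0,0,0],"spin": 0.03}]}}

```text
clock: 14.1
position: [0.5464, -0.1322, 0.2773]
ee_rot: [0.753, 0.658, 0.0, 0.0]
ft_force: [0.4, 0.2, -1.4]
grip_width: 0.636
grasp_force: 64.7
```

```bash
python3 s.py
```

```text
14.1 z 0.2773 f [ 0.4  0.2 -1.4] mz -0.037 tau7 0.586 head 82.29
```

{"op": "arm_command", "data": {"plan": [{"dp": [0,0,0],"spin": 0.03},{"dp": [0,0,0],"spin": 0.03}]}}

```text
clock: 14.3
position: [0.5464, -0.1322, 0.2772]
ee_rot: [0.772, 0.635, -0.0, 0.0]
ft_force: [0.2, 0.6, -1.6]
grip_width: 0.632
grasp_force: 64.7
```

```bash
python3 s.py
```

```text
14.3 z 0.2772 f [ 0.2  0.6 -1.6] mz 0.047 tau7 0.587 head 78.85
```

{"op": "arm_command", "data": {"plan": [{"dp": [0,0,0],"spin": 0.03},{"dp": [0,0,0],"spin": 0.03}]}}

```text
clock: 14.5
position: [0.5464, -0.1322, 0.2772]
ee_rot: [0.791, 0.612, -0.0, 0.0]
ft_force: [0.1, -0.1, -1.9]
grip_width: 0.636
grasp_force: 64.7
```

```bash
python3 s.py
```

```text
14.5 z 0.2772 f [ 0.1 -0.1 -1.9] mz -0.062 tau7 0.588 head 75.42
```

{"op": "arm_command", "data": {"plan": [{"dp": [0,0,0],"spin": 0.03},{"dp": [0,0,0],"spin": 0.03}]}}

```text
clock: 14.7
position: [0.5464, -0.1322, 0.2772]
ee_rot: [0.809, 0.588, -0.0, 0.0]
ft_force: [-0.5, -0.1, -1.4]
grip_width: 0.639
grasp_force: 64.7
```

```bash
python3 s.py
```

```text
14.7 z 0.2772 f [-0.5 -0.1 -1.4] mz 0.046 tau7 0.589 head 71.98
```

{"op": "arm_command", "data": {"plan": [{"dp": [0,0,0],"spin": 0.03},{"dp": [0,0,0],"spin": 0.03}]}}

```text
clock: 14.9
position: [0.5464, -0.1323, 0.2772]
ee_rot: [0.826, 0.563, -0.0, 0.0]
ft_force: [-0.2, -0.5, -2.0]
grip_width: 0.637
grasp_force: 64.7
```

```bash
python3 s.py
```

```text
14.9 z 0.2772 f [-0.2 -0.5 -2. ] mz -0.015 tau7 0.582 head 68.54
```

{"op": "arm_command", "data": {"plan": [{"dp": [0,0,0],"spin": 0.03},{"dp": [0,0,0],"spin": 0.03}]}}

```text
clock: 15.1
position: [0.5462, -0.1324, 0.2771]
ee_rot: [0.843, 0.538, -0.0, -0.0]
ft_force: [-1.9, -0.6, -0.4]
grip_width: 0.635
grasp_force: 64.7
```

```bash
python3 s.py
```

```text
15.1 z 0.2771 f [-1.9 -0.6 -0.4] mz 0.04 tau7 0.555 head 65.1
```

{"op": "arm_command", "data": {"plan": [{"dp": [0,0,0],"spin": 0.03},{"dp": [0,0,0],"spin": 0.03}]}}

```text
clock: 15.3
position: [0.5461, -0.1324, 0.2771]
ee_rot: [0.859, 0.512, -0.001, -0.0]
ft_force: [-3.6, -1.4, 1.4]
grip_width: 0.637
grasp_force: 64.8
```

```bash
python3 s.py
```

```text
15.3 z 0.2771 f [-3.6 -1.4  1.4] mz 0.098 tau7 0.516 head 61.65
```

{"op": "arm_command", "data": {"plan": [{"dp": [0,0,0],"spin": 0.03},{"dp": [0,0,0],"spin": 0.03}]}}

```text
clock: 15.5
position: [0.5459, -0.1325, 0.277]
ee_rot: [0.874, 0.486, -0.001, -0.0]
ft_force: [-5.0, -1.8, 1.2]
grip_width: 0.636
grasp_force: 64.9
```

```bash
python3 s.py
```

```text
15.5 z 0.277 f [-5.  -1.8  1.2] mz 0.091 tau7 0.494 head 58.22
```

{"op": "arm_command", "data": {"plan": [{"dp": [0,0,0],"spin": 0.03}]}}

```text
clock: 15.6
position: [0.5463, -0.1323, 0.2771]
ee_rot: [0.881, 0.473, -0.0, -0.0]
ft_force: [-0.6, -0.2, -1.5]
grip_width: 0.64
grasp_force: 64.7
```

```bash
python3 s.py
```

```text
15.6 z 0.2771 f [-0.6 -0.2 -1.5] mz -0.013 tau7 0.591 head 56.5
```

{"op": "arm_command", "data": {"plan": [{"dp": [0,0,0],"spin": 0.03}]}}

```text
clock: 15.7
position: [0.5465, -0.1321, 0.2772]
ee_rot: [0.888, 0.46, 0.0, 0.0]
ft_force: [-3.4, -0.8, -1.9]
grip_width: 0.637
grasp_force: 64.7
```

```bash
python3 s.py
```

```text
15.7 z 0.2772 f [-3.4 -0.8 -1.9] mz 0.089 tau7 0.551 head 54.8
```

The sideways force and torque built up from heading ~67° to 58°, then dropped to the baseline at 56.5°, which is the single click. They are now building again, so I stop here, ease off slightly and release.

{"op": "arm_command", "data": {"plan": [{"dp": [0,0,0],"spin": -0.015},{"dp": [0,0,0],"spin": 0}]}}

```text
clock: 15.9
position: [0.5465, -0.1321, 0.2772]
ee_rot: [0.883, 0.468, 0.0, 0.0]
ft_force: [-1.1, 0.2, -1.6]
grip_width: 0.637
grasp_force: 64.7
```

```bash
python3 s.py
```

```text
15.9 z 0.2772 f [-1.1  0.2 -1.6] mz 0.01 tau7 0.09 head 55.87
```

{"op": "arm_command", "data": {"plan": [{"dp": [0,0,0],"spin": 0},{"dp": [0,0,0],"spin": 0},{"dp": [0,0,0],"spin": 0},{"dp": [0,0,0],"spin": 0},{"dp": [0,0,0],"spin": 0}], "grip": -1}}

```text
clock: 16.4
position: [0.5465, -0.1322, 0.2773]
ee_rot: [0.884, 0.468, 0.0, 0.0]
ft_force: [-0.1, -0.4, 0.4]
grip_width: 0.999
grasp_force: 0.0
```

{"op": "arm_command", "data": {"plan": [{"dp": [0,0,0],"spin": 0},{"dp": [0,0,-10],"spin": 0},{"dp": [0,0,-25],"spin": 0},{"dp": [0,0,-35],"spin": 0},{"dp": [0,0,-30],"spin": 0}]}}

```text
clock: 16.9
position: [0.5464, -0.132, 0.3795]
ee_rot: [0.884, 0.468, 0.0, 0.0]
ft_force: [0.6, 0.1, 0.6]
grip_width: 1.001
grasp_force: 0.0
```

{"op": "arm_command", "data": {"plan": [{"dp": [0,0,0],"spin": 0},{"dp": [0,0,0],"spin": 0},{"dp": [0,0,0],"spin": 0}]}}

```text
clock: 17.2
position: [0.5461, -0.1322, 0.3765]
ee_rot: [0.884, 0.468, -0.001, -0.0]
ft_force: [0.6, -0.8, -0.3]
grip_width: 0.999
grasp_force: 0.0
```

```bash
python3 - <<'E'
from h import *
o,R,p=st();im=viewer.camera('wrist');print(o['clock'],p,np.degrees(np.arctan2(R[1,0],R[0,0])))
np.savez('w4.npz',R=R,p=p,im=im)
cv2.imwrite('pics/w4r.png',rectify(im,R,p,.547,-.1315,.122))
E
```

```text
17.2 [ 0.54609436 -0.13224538  0.37653191] 55.79441750314068
```

View pics/w4r.png

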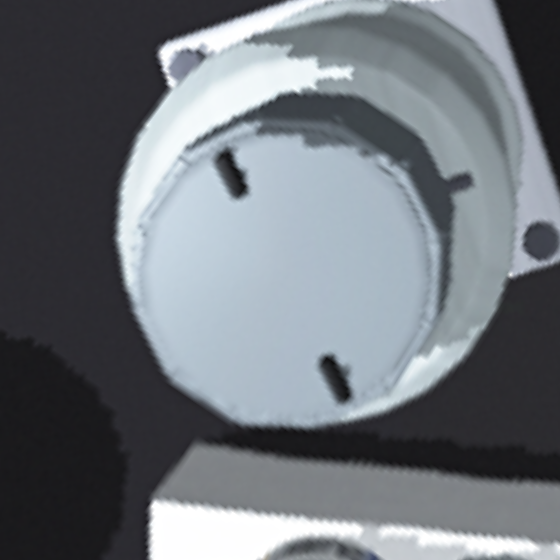

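The picture shows the cap seated centrally and level: ribs at (232,173) and (336,379), midpoint (284,276). The ribs stand at -63°, so the shell did not slip in the grip. The shell turned about 1.44 rad and met the stop at about 1.23 rad, a difference of one click (0.21). Handing in.

```bash
python3 -c "
from workcell import manip
print(manip.hand_in())"
```

```text
the job is handed in; nothing more can be done
None
```

The cap is on the vessel, turned clockwise to its stop with one ratchet click felt in the wrist torque, released and handed in at about 17 s; the hand-in call returned no verdict.

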